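Clamp a power module on the indexing T-slot turntable and swivel it to 60 degrees

ROBOT

A 6-joint arm with a two-finger parallel gripper is mounted at the origin on the work surface. World frame = base frame: x ahead of the robot, y to its left, z up, the work surface at z = 0. Lengths are in mm, angles in degrees, forces in N, time in s.
With the tool pointing down it reaches from about 300 to 850 mm from the base axis. Payload 4.2 kg.
Tool frame: the origin (TCP) lies midway between the tips of the shut fingers; the grasp point (between the pads) lies 19 mm behind it; z points along the fingers, y is the direction in which the jaws open and shut (so a half turn about z gives the same grasp; the last joint's range is limited). The gripper opens to 91 mm and grips with 3 to 60 N. Pads are 32 mm wide; open, the fingers measure 118 mm over their backs; the gripper's body (76 mm by 178 mm) begins 60 mm behind the grasp point.
Start: joints at [67.208, 18.312, 89.639, -0, 72.044, -1.146], TCP at [212.107, 534.466, 213.976] pointing down, gripper open.
Joint ranges: [-177.97, 177.97], [-48.28, 115.42], [12.27, 149.76], [-77.06, 257.06], [2.81, 150.46], [-146.56, 146.56]. Speed limits (degrees/s): [147.25, 147.25, 180, 180, 180, 180].

INTERFACE

Orientations are given as [roll, pitch, yaw] about the fixed x, y, z axes, in that order (R = Rz(yaw) Ry(pitch) Rx(roll)).
In Python, from workcell import env gives the robot as it stands.
- The arm moves only by the shell command python3 -m jog 'ROWS' [FORCE]. ROWS is JSON, a list of rows, each an object of numbers: "dx", "dy", "dz": the shift along the world's x, y, z in m; "wx", "wy", "wz": the turn, a rotation vector about the world's x, y, z in rad; "grip": the gripper's target within -1 to 1 (shut at 1, half-way at 0, fully open at -1). In form: [{"dx": .., "dy": .., "dz": .., "wx": .., "wy": .., "wz": .., "grip": ..}, ...]. A call has 1 to 10 rows; each row shifts and turns the commanded pose from where the row before left it; what a row does not reach is not made up. A row lasts 1/10 s, in which the tool goes at most 50 mm and 8.59 degrees, less where a joint would pass 70% of its speed; a pose out of reach is approached as far as the arm can. A call with a gripper value outside its range is refused whole. The fingers move at their own pace and stop on an object; FORCE is the grip in N (left out, the last holds). Time passes only in rows, so rows that do not move let the fingers close. It gives the time, the measured TCP pose, the force and the opening at its end, in the units of the state.
- env.state(): the state, without advancing time (a new reading comes with each control period).
- env.grab_frame(name): name is "scene" or "top" or "wrist"; returns the picture (420x560x3 uint8, red, green, blue); there is no depth.
- env.get_calibration(name): a dict with "fx", "fy", "cx", "cy" (pixels), "k1" (the pictures are not rectified: a ray, as slopes to the right and down, at radius r is drawn at 1 + k1 r^2 times it, then the intrinsics apply), "R" (3x3) and "t" (3): a world point X has camera coordinates R X + t. Camera axes: x right, y down, z forward; pixel columns grow to the right and rows downward; lengths in mm; the calibration is good to about 2 mm. A picture is of the moment at which its call begins: read the wrist's pose just before it. get_calibration takes no time and is no camera call; for the wrist camera it gives the pose at the moment of the call.
- env.job_done(): hands the job in, once; it reports no verdict.
The state is a dict: "time_s": time; "qpos": joint angles; "qvel": joint speeds; "effort": joint torques, N m; "ee_pos": TCP position; "ee_rot": TCP orientation; "force": force on the tool from outside, world axes, zero at the start; "torque": the same for the moment, N m; "gripper_width": finger opening in mm.
Only numpy, scipy, OpenCV 4.12 (cv2) and the standard library are available. Lean on these libraries where they do the work, as an engineer would, in place of code of your own. Each camera call takes 0.05 s, during which the arm holds its last target. There are 200 camera calls.

TASK

On the blue turntable, clamp the green power module: drop the orange-winged stop stud into the deck's T-slot, slide it along to push the module on its sliding carrier fully home against the fence, and give it a quarter turn, either way, so that its T-head locks across the slot while it stays snug against the module. Only then crank the deck round to 60 degrees on the graduated ring (clicked in six 10-degree steps counterclockwise of the red zero mark, as seen from above), and let go. Leave the other things on the bench where they are.

Things in the scene. Friction and masses are not known exactly. Their poses are not given: they have to be found in the camera images.
- deck (a joint): angle (rad) of the swivelling deck, counterclockwise positive from above; 0 with the pointer at the red zero mark. A spring plunger clicks every 10 deg (0.1745); 8 to 11 N at the crank grip lifts it over each click. Let go within 4 deg of a click, the deck snaps to it. Wanted: 60 deg = 1.047. Starts clicked in, -40 to +20 deg. End stops -80, +110 deg
- base: fixed blue round turntable base, 256 mm across, 46 mm high; origin on the swivel axis, on the bench. The dark ring on its top (204 to 239 mm across) has white ticks every 10 deg, long ones every 30; the zero tick is red and wide, on the base's +y side. A plunger housing with black cap, 45 mm high, sticks out at 30 deg from +x to 152 mm from the axis
- deck_axis (a point): on the swivel axis at the top face of the round aluminium deck (200 mm across, face 78 mm above the bench). Turns with it: z up, x along the T-slot to the fence. Slot right across through the axis: mouth 20 mm wide, lips 10 mm thick, channel below 38 mm wide, 14 mm high. Fence: dark plate 80 mm wide, 22 mm high, working face at x = +85 mm. Free from x = -80 mm to the module
- zero_mark (a point): the middle of the red zero tick, on the base's ring 112 mm from the axis (the 60-degree tick lies 60 degrees counterclockwise of it about the axis)
- pointer (a point): tip of the small orange pointer at the deck's rim, 108 mm from the axis on the deck's +y side; reads against the ticks
- grip_center (a point): middle of the upright black crank grip, a post of 22 mm diameter from 77 to 139 mm above the bench, on a lug at the deck's rim (lug top 74 mm above the bench); it revolves freely on its own axis. It stands 112 mm from the swivel axis on the deck's -y side. Its orientation means nothing
- stud_grip (a point): middle of the stop stud's orange wing; z up, x along wing and T-head (parallel). Wing 56 mm long (x), 14 thick (y), 34 high. From 17 to 57 mm below this point: round hub, 36 mm diameter, whose underside rests on the rack's top and, in the slot, on the deck. Then a 14 mm neck and the T-head, 34 x 15 mm, 8 thick, lower end 77.5 mm below. 220 g. Starts upright in one rack hole
- module_center (a point): centre of the dark green finned power module on its steel carrier plate (together 60 mm along the slot, 80 mm across, 28 mm high above the deck); a key under the plate runs in the slot, so it only slides along it, towards the fence (+x). Fully home, this point is at x = +55 mm of deck_axis, and the snug stud's axis then stands at x = +7 mm
- rack: fixed grey plastic rack, 64 x 150 x 30 mm, long along its y; origin under its centre. Two rectangular holes for studs, 22 x 41 mm (long along y), at y = +36 and -36 mm; the hubs rest on its top. It stands to the left or to the right of the turntable
- pin_mid (a point): bystander: a steel locating pin in the rack's other hole; this point is 16 mm above the rack's top; 32 mm wide, 52 mm high above the rack
- tray: bystander: fixed black tray with spare parts, 110 x 150 x 35 mm (long along its y), on the side of the turntable away from the rack; origin under its centre
- bottle: bystander: amber bottle with black cap, 62 mm diameter, 150 mm high, loose; origin under its centre
- meter: bystander: yellow and black hand multimeter, 150 x 78 x 43 mm (long along its x), loose; origin under its centre
- module (a joint): slide (m) of the power module on its carrier along the T-slot: 0 = fully home against the fence, negative = short of it (starts 8 to 28 mm short). A push of about 3 N moves it; it stays where it is left
- stand: bystander: fixed inspection camera stand, left or right beyond the turntable: steel post of 18 mm diameter, 334 mm high, on a white foot of 90 x 110 x 14 mm; at 270 to 310 mm height a boom reaches out along its own +x (away from the robot) to a white camera head 154 mm from the post. Origin under the post
Not all that is in view belongs to the job. Of the things like the part that bears stud_grip, leave any that is purple; of the rest the smaller one is meant.

How it is judged:
By the outcome, as a careful person would: the job done as asked, in the order asked, and still so for the second after the job is handed in, with the robot touching nothing.
It also fails if it takes over 54 s, if anything falls off the work surface, if the arm or the gripper's body presses on something with over 40 N, if the wrist force passes 120 N, or if a joint passes its speed limit or range.

## Working session

There is one attempt and no reset: what is moved stays moved. The work goes in short steps, Python scripts to look and compute and a shell command to move; the robot and the scene stay as the last step left them, time stands still between calls to the robot, and variables do not carry over. Pictures are saved under pics/ and viewed, about 8 in all and at most 12, crops included, and the job is handed in when it is done.

```bash
mkdir -p pics; ls
python3 - <<'E'
from workcell import env
import cv2
for n in("scene","top"):
    cv2.imwrite(f"pics/{n}0.png",env.grab_frame(n)[:,:,::-1]); print(n,env.get_calibration(n))
print(env.state())
E
```

```text
pics
scene {'fx': 492.8930191093516, 'fy': 492.8930191093516, 'cx': 283.224147839858, 'cy': 209.0374628601711, 'k1': -0.13668854936540367, 'R': array([[ 0.68797684,  0.7255138 ,  0.01782108],
       [ 0.42660768, -0.38442632, -0.81867106],
       [-0.58710625,  0.57082934, -0.57398616]]), 't': array([-368.54169334, -168.41324103, 1533.43711437])}
top {'fx': 542.3937531670192, 'fy': 542.3937531670192, 'cx': 284.8906221060608, 'cy': 206.35667345133706, 'k1': -0.08171100409974978, 'R': array([[-0.00972603, -0.99982589, -0.01592461],
       [-0.99104154,  0.01175949, -0.13303523],
       [ 0.13319934,  0.01448804, -0.99098337]]), 't': array([   8.22568505,  562.45015185, 1424.67428483])}
{'time_s': 0.1, 'qpos': array([ 6.72081513e+01,  1.83469448e+01,  8.96972331e+01, -1.10619156e-03,
        7.20426179e+01, -1.14702378e+00]), 'qvel': array([-0.05474973, -0.08143893, -0.09049208,  0.02241635,  0.05235588,
       -0.12324697]), 'effort': array([-6.93048823e-04, -4.13336742e+01, -2.32510346e+01,  7.27772014e-02,
        4.21850430e-02, -6.27203940e-05]), 'ee_pos': array([211.93968534, 534.05580216, 213.22949175]), 'ee_rot': array([-1.79913201e+02, -6.85902213e-04,  1.58355516e+02]), 'force': array([-0.23658053, -0.60813185,  0.08237386]), 'torque': array([-0.02045905,  0.06260328, -0.05964222]), 'gripper_width': 91.10160575525252}
```

View pics/scene0.png

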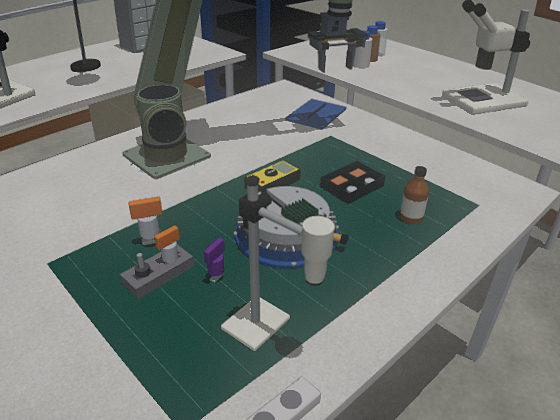

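View pics/top0.png

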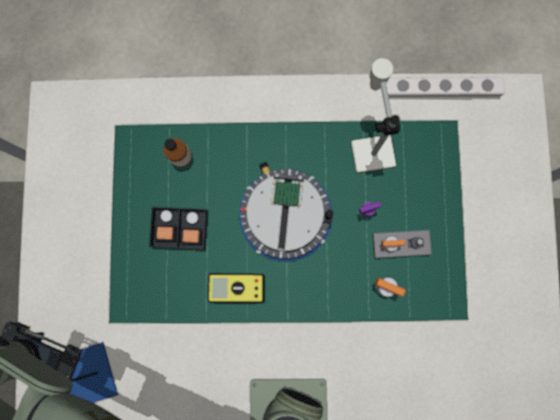

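The scene picture shows the robot behind the turntable, with the rack (orange stud and steel pin) to its right. A larger orange stud and a purple one stand loose. In the top view the deck is at (285,214), the red zero is about (243,209), the crank grip about (328,214), the rack stud (393,244), the decoy (390,288) and the stand post (390,125).

```bash
cat > h.py <<'E'
import numpy as np, cv2
from workcell import env
def ray(c,u,v):
    d=np.array([(u-c['cx'])/c['fx'],(v-c['cy'])/c['fy']]); p=d.copy()
    for _ in range(20): p=d/(1+c['k1']*(p@p))
    R=np.array(c['R']); return -R.T@c['t'], R.T@np.array([p[0],p[1],1])
def onz(c,u,v,z):
    o,d=ray(c,u,v); return (o+d*(z-o[2])/d[2]).round(1)
def proj(c,X):
    x=np.array(c['R'])@np.array(X,float)+c['t']; p=x[:2]/x[2]; p=p*(1+c['k1']*(p@p))
    return np.array([c['cx']+c['fx']*p[0],c['cy']+c['fy']*p[1]]).round(1)
def blobs(im,lo,hi,amin=8):
    hsv=cv2.cvtColor(im,cv2.COLOR_RGB2HSV); m=cv2.inRange(hsv,np.array(lo),np.array(hi))
    n,l,s,c=cv2.connectedComponentsWithStats(m)
    out=[]
    for i in range(1,n):
        if s[i,4]>=amin:
            pts=np.argwhere(l==i)[:,::-1].astype(np.float32); out.append((c[i].round(1),int(s[i,4]),s[i,:4],cv2.minAreaRect(pts)))
    return sorted(out,key=lambda b:-b[1])
E
python3 - <<'E'
from h import *
im=cv2.imread('pics/top0.png')[:,:,::-1].copy(); c=env.get_calibration('top')
for nm,lo,hi in(("orange",(5,150,120),(18,255,255)),("red",(0,150,100),(4,255,255)),("red2",(172,130,80),(180,255,255))):
    for b in blobs(im,lo,hi,4): print(nm,b, onz(c,*b[0],104))
for n,u,v,z in(("deck",285,214,78),("grip",328,214,139),("rackstud",393,244,104),("rackc",402,244,30),("post",390,125,300),("head",381,70,290),("red",243,209,46),("fence",287,179,100),("slotend",283,249,78)): print(n,onz(c,u,v,z))
cv2.imwrite('pics/c1.png',cv2.resize(im[150:310,225:445],None,fx=3.6,fy=3.6,interpolation=cv2.INTER_CUBIC)[:,:,::-1])
E
```

```text
orange (array([390.4, 287.2]), 187, array([376, 279,  29,  17], dtype=int32), ((390.0373840332031, 286.9168395996094), (29.45506477355957, 7.204179763793945), 24.227745056152344)) [ 344.3 -263.4  104. ]
orange (array([392.6, 243. ]), 81, array([382, 241,  22,   5], dtype=int32), ((392.5761413574219, 243.0659942626953), (3.633599281311035, 21.089126586914062), 85.91438293457031)) [ 456.  -272.6  104. ]
orange (array([256. , 280.2]), 9, array([255, 279,   3,   4], dtype=int32), ((256.0, 280.5), (3.0, 2.0), 90.0)) [365.7  76.2 104. ]
red2 (array([241.5, 208.5]), 4, array([241, 208,   2,   2], dtype=int32), ((241.5, 208.5), (1.0, 1.0), 90.0)) [549.3 113.  104. ]
deck [536.9   1.5  78. ]
grip [ 528.3 -107.   139. ]
rackstud [ 453.5 -273.6  104. ]
rackc [ 457.7 -311.5   30. ]
post [ 709.7 -240.8  300. ]
head [ 844.6 -227.3  290. ]
red [555.6 114.5  46. ]
fence [625.8  -4.9 100. ]
slotend [445.5   7.6  78. ]
```

View pics/c1.png

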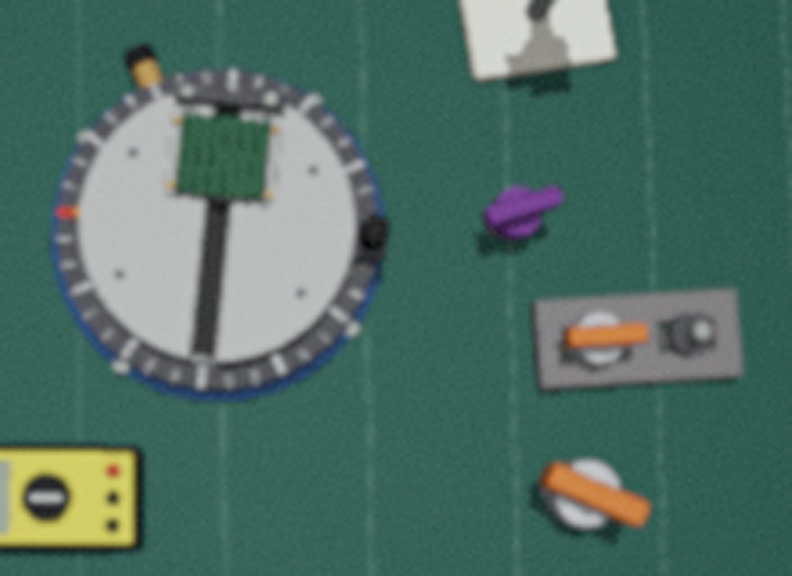

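The crop shows the module near the fence at crop (225,155), the slot running down to (205,350) and the red tick at (67,212). The rack stud's wing lies nearly along y. I'll move above the turntable for a close look with the wrist camera.

```bash
python3 -m jog '[{"dx":0.014,"dy":-0.0445,"dz":0.009,"wz":-0.093},{"dx":0.014,"dy":-0.0445,"dz":0.009,"wz":-0.093},{"dx":0.014,"dy":-0.0445,"dz":0.009,"wz":-0.093},{"dx":0.014,"dy":-0.0445,"dz":0.009,"wz":-0.093},{"dx":0.014,"dy":-0.0445,"dz":0.009,"wz":-0.093},{"dx":0.014,"dy":-0.0445,"dz":0.009,"wz":-0.093},{"dx":0.014,"dy":-0.0445,"dz":0.009,"wz":-0.093},{"dx":0.014,"dy":-0.0445,"dz":0.009,"wz":-0.093},{"dx":0.014,"dy":-0.0445,"dz":0.009,"wz":-0.093},{"dx":0.014,"dy":-0.0445,"dz":0.009,"wz":-0.093}]' 20
python3 -m jog '[{"dx":0.014,"dy":-0.0445,"dz":0.009,"wz":-0.093},{"dx":0.014,"dy":-0.0445,"dz":0.009,"wz":-0.093},{},{}]'
cat > w.py <<'E'
import sys; from h import *
s=env.state(); c=env.get_calibration('wrist'); im=env.grab_frame('wrist')
np.save('pics/cal_%s.npy'%sys.argv[1],c,allow_pickle=True); cv2.imwrite('pics/%s.png'%sys.argv[1],im[:,:,::-1])
print(s['ee_pos'],s['ee_rot'],s['time_s']); print('cam',(-c['R'].T@c['t']).round(1),c['R'].round(3).tolist())
E
python3 w.py w1
```

```text
[211.93968534 534.05580216 213.22949175] [-1.79913201e+02 -6.85902213e-04  1.58355516e+02] 0.1
cam [149.1 557.  383.5] [[0.37, 0.929, -0.001], [0.903, -0.359, 0.237], [0.22, -0.089, -0.972]]invalid input
invalid input
```

View pics/w1.png

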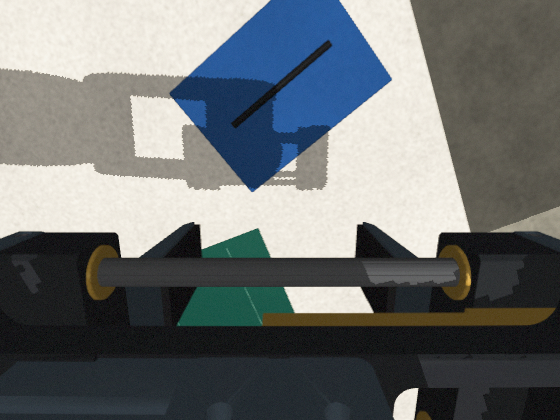

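The wrist view shows only the bench and a blue sheet: the moves were refused, probably because some keys were missing. Retrying with full rows.

```bash
python3 -m jog '[{"dx":0.014,"dy":-0.0445,"dz":0.009,"wx":0,"wy":0,"wz":-0.093,"grip":-1},{"dx":0.014,"dy":-0.0445,"dz":0.009,"wx":0,"wy":0,"wz":-0.093,"grip":-1},{"dx":0.014,"dy":-0.0445,"dz":0.009,"wx":0,"wy":0,"wz":-0.093,"grip":-1},{"dx":0.014,"dy":-0.0445,"dz":0.009,"wx":0,"wy":0,"wz":-0.093,"grip":-1},{"dx":0.014,"dy":-0.0445,"dz":0.009,"wx":0,"wy":0,"wz":-0.093,"grip":-1},{"dx":0.014,"dy":-0.0445,"dz":0.009,"wx":0,"wy":0,"wz":-0.093,"grip":-1},{"dx":0.014,"dy":-0.0445,"dz":0.009,"wx":0,"wy":0,"wz":-0.093,"grip":-1},{"dx":0.014,"dy":-0.0445,"dz":0.009,"wx":0,"wy":0,"wz":-0.093,"grip":-1},{"dx":0.014,"dy":-0.0445,"dz":0.009,"wx":0,"wy":0,"wz":-0.093,"grip":-1},{"dx":0.014,"dy":-0.0445,"dz":0.009,"wx":0,"wy":0,"wz":-0.093,"grip":-1}]' 20
```

```text
time_s: 1.15
ee_pos: [352.0, 87.6, 304.4]
ee_rot: [180.0, -0.0, 104.9]
force: [1.1, 0.3, -0.1]
gripper_width: 91.1
```

```bash
python3 -m jog '[{"dx":0.036,"dy":-0.03,"dz":0.005,"wx":0,"wy":0,"wz":-0.038,"grip":-1},{"dx":0.036,"dy":-0.03,"dz":0.005,"wx":0,"wy":0,"wz":-0.038,"grip":-1},{"dx":0.036,"dy":-0.03,"dz":0.005,"wx":0,"wy":0,"wz":-0.038,"grip":-1},{"dx":0.036,"dy":-0.03,"dz":0.005,"wx":0,"wy":0,"wz":-0.038,"grip":-1},{"dx":0.036,"dy":-0.03,"dz":0.005,"wx":0,"wy":0,"wz":-0.038,"grip":-1},{"dx":0,"dy":0,"dz":0,"wx":0,"wy":0,"wz":0,"grip":-1},{"dx":0,"dy":0,"dz":0,"wx":0,"wy":0,"wz":0,"grip":-1}]'
python3 w.py w2
```

```text
time_s: 1.85
ee_pos: [532.1, -61.0, 327.9]
ee_rot: [-179.9, -0.1, 94.1]
force: [-0.3, 0.0, -0.5]
gripper_width: 91.1
[532.12258264 -60.96685693 327.88735722] [-1.79865437e+02 -5.04561560e-02  9.41190172e+01] 1.85
cam [526.6   3.5 498.2] [[0.997, 0.071, -0.003], [0.07, -0.969, 0.236], [0.014, -0.236, -0.972]]
```

View pics/w2.png

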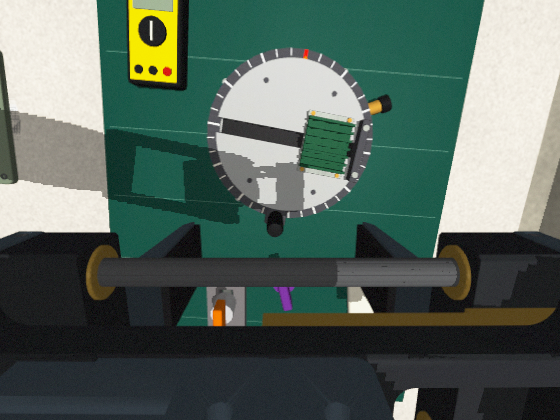

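The wrist picture shows the deck centre near (290,135), the slot from (222,126) to (300,140), the red tick at (306,54) and the crank grip top near (275,217). The module is at (328,145) with the fence at (357,150). Next I fit these with numbers.

```bash
cat > fit.py <<'E'
import sys; from h import *
from scipy.optimize import least_squares
n=sys.argv[1]
c=np.load(f'pics/cal_{n}.npy',allow_pickle=True).item(); im=cv2.imread(f'pics/{n}.png')[:,:,::-1].copy()
hsv=cv2.cvtColor(im,cv2.COLOR_RGB2HSV)
# green mat hull hole: everything not mat-green near deck -> use blue base rim? use bright deck
m=((hsv[...,1]<40)&(hsv[...,2]>95)).astype(np.uint8); m[215:]=0; m[:,:190]=0; m[:,385:]=0
m=cv2.morphologyEx(m,cv2.MORPH_OPEN,np.ones((5,5)))
cs,_=cv2.findContours(m,cv2.RETR_EXTERNAL,cv2.CHAIN_APPROX_NONE)
hull=cv2.convexHull(np.vstack([k for k in cs if cv2.contourArea(k)>60]))[:,0]
P=np.array([onz(c,*p,78)[:2] for p in hull])
f=lambda q:np.hypot(P[:,0]-q[0],P[:,1]-q[1])-q[2]
r=least_squares(f,[535,0,100],loss='soft_l1',f_scale=1.0); print('deck circle',r.x.round(1),'res',np.abs(r.fun).max().round(1),len(P))
d=((hsv[...,2]<60)).astype(np.uint8); d[:,:228]=0; d[:,296:]=0; d[:110]=0; d[155:]=0
k,l,s,ce=cv2.connectedComponentsWithStats(d); i=1+np.argmax(s[1:,4])
q=np.argwhere(l==i)[:,::-1].astype(np.float32)
W=np.array([onz(c,*p,78)[:2] for p in q],np.float32); v=cv2.fitLine(W,cv2.DIST_HUBER,0,.01,.01).ravel()
print('slot dir',np.degrees(np.arctan2(v[1],v[0])).round(2),'pt',v[2:],s[i],'offset of circle centre',np.round((r.x[0]-v[2])*-v[1]+(r.x[1]-v[3])*v[0],1))
for b in blobs(im,(0,150,100),(4,255,255),4)[:4]: print('red',b[:3],onz(c,*b[0],46))
for b in blobs(im,(5,150,120),(20,255,255),4)[:8]: print('or',b[:3],onz(c,*b[0],78))
g=((hsv[...,2]<45)).astype(np.uint8); g[:,:255]=0; g[:,298:]=0; g[:208]=0; g[240:]=0
k,l,s,ce=cv2.connectedComponentsWithStats(g)
for i in range(1,k):
    if s[i,4]>20: print('grip',ce[i],s[i])
gm=blobs(im,(45,90,20),(85,255,255),50)
for b in gm[:6]: print('green',b[:2],b[3])
E
python3 fit.py w2; python3 -c "
import cv2
im=cv2.imread('pics/w2.png')[40:240,195:395];cv2.imwrite('pics/c2.png',cv2.resize(im,None,fx=3,fy=3,interpolation=cv2.INTER_CUBIC))"
```

```text
deck circle [543.3   2.9 102.1] res 3.6 34
slot dir -7.23 pt [498.16202     5.7587905] [228 119  68  27 820] offset of circle centre 2.8
red (array([166.6,  71.1]), 47, array([163,  68,   8,   7], dtype=int32)) [366.1  78.3  46. ]
red (array([305.6,  52.3]), 28, array([303,  49,   6,   8], dtype=int32)) [554.8 115.2  46. ]
or (array([217.9, 316.1]), 191, array([213, 304,  11,  22], dtype=int32)) [ 451.7 -274.9   78. ]
or (array([375. , 106.7]), 135, array([369, 100,  13,  15], dtype=int32)) [649.4  48.7  78. ]
or (array([ 88. , 274.6]), 28, array([ 87, 266,   3,  18], dtype=int32)) [ 255.  -219.4   78. ]
or (array([468.3, 275.4]), 27, array([467, 266,   4,  19], dtype=int32)) [ 823.9 -179.5   78. ]
or (array([305.2,  56.8]), 11, array([303,  55,   5,   4], dtype=int32)) [552.8 102.1  78. ]
or (array([168.2,  68.6]), 10, array([164,  67,   8,   6], dtype=int32)) [379.5  76.1  78. ]
or (array([301.5, 168.4]), 10, array([300, 167,   4,   4], dtype=int32)) [560.5 -38.5  78. ]
or (array([166.5,  74.5]), 8, array([163,  73,   8,   3], dtype=int32)) [377.2  68.9  78. ]
grip [274.50555556 223.24722222] [266 211  17  26 360]
green (array([289.4, 122.4]), 60138) ((290.0, 128.5), (257.0, 386.0), 90.0)
green (array([293.7, 301.5]), 2517) ((296.0, 306.5), (39.0, 100.0), 90.0)
green (array([325.8, 144.3]), 2304) ((326.813720703125, 144.672119140625), (47.172080993652344, 51.39847946166992), 11.0035400390625)
green (array([194.9, 309.5]), 818) ((191.0, 306.5), (39.0, 30.0), 90.0)
```

View pics/c2.png

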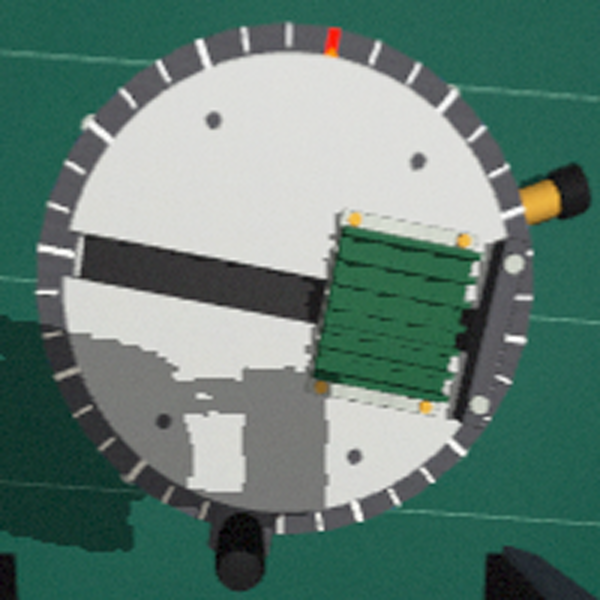

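The crop shows the pointer on the red tick, so the deck is at 0. It also shows a clear slot and the module a little short of the fence.

Run:
```python
from h import *
c=np.load('pics/cal_w2.npy',allow_pickle=True).item()
f=lambda a,b:(195+a/3,40+b/3)
for n,p,z in(("griptop",(240,570),139),("gripbase",(240,522),77),("modrear",(326,302),80),("modrear top",(333,306),92),("slot lip up L",(85,236),78),("slot lip lo L",(82,277),78),("slot up R",(322,278),78),("slot lo R",(308,323),78),("red mid",(334,41),46),("opp tick of red",(283,523),46),("left long tick",(55,256),46),("right tick",(515,339),46)):
    print(n,onz(c,*f(*p),z))
a=np.array([540.5,.4])
for z in (139,77): print(proj(c,[526.5,-110.7,z]))
```

```text
griptop [ 529.8 -109.9  139. ]
gripbase [ 528.7 -105.7   77. ]
modrear [560.   -1.3  80. ]
modrear top [562.2  -2.6  92. ]
slot lip up L [451.7  19.5  78. ]
slot lip lo L [450.9   1.9  78. ]
slot up R [557.4   9.   78. ]
slot lo R [552.9 -11.1  78. ]
red mid [555.9 113.6  46. ]
opp tick of red [ 550.8 -112.7   46. ]
left long tick [432.   10.6  46. ]
right tick [655.9 -12.6  46. ]
[272.3 230.4]
[273.2 217.3]
```

```bash
python3 -m jog '[{"dx":-0.013,"dy":-0.043,"dz":-0.015,"wx":0,"wy":0,"wz":0,"grip":-1},{"dx":-0.013,"dy":-0.043,"dz":-0.015,"wx":0,"wy":0,"wz":0,"grip":-1},{"dx":-0.013,"dy":-0.043,"dz":-0.015,"wx":0,"wy":0,"wz":0,"grip":-1},{"dx":-0.013,"dy":-0.043,"dz":-0.015,"wx":0,"wy":0,"wz":0,"grip":-1},{"dx":-0.013,"dy":-0.043,"dz":-0.015,"wx":0,"wy":0,"wz":0,"grip":-1},{"dx":-0.013,"dy":-0.043,"dz":-0.015,"wx":0,"wy":0,"wz":0,"grip":-1},{"dx":0,"dy":0,"dz":0,"wx":0,"wy":0,"wz":0,"grip":-1},{"dx":0,"dy":0,"dz":0,"wx":0,"wy":0,"wz":0,"grip":-1}]'
python3 w.py w3
python3 - <<'E'
from h import *
c=np.load('pics/cal_w3.npy',allow_pickle=True).item(); im=cv2.imread('pics/w3.png')[:,:,::-1].copy()
for b in blobs(im,(5,150,60),(20,255,255),40)[:4]:
    box=cv2.boxPoints(b[3]); print(b[0],b[1],b[2],onz(c,*b[0],104)); print([onz(c,*p,104)[:2].tolist() for p in box])
E
```

```text
time_s: 2.7
ee_pos: [453.3, -317.6, 239.0]
ee_rot: [-180.0, -0.1, 94.1]
force: [0.3, 0.1, 0.2]
gripper_width: 91.4
[ 453.29212812 -317.6098646   239.00924891] [-1.79988611e+02 -7.19606962e-02  9.41376882e+01] 2.7
cam [ 447.4 -253.3  409.4] [[0.997, 0.071, -0.001], [0.069, -0.969, 0.236], [0.016, -0.235, -0.972]]
[171.  136.6] 2264 [143  98  57  77] [ 343.2 -261.8  104. ]
[[311.6, -293.3], [345.4, -223.7], [372.5, -233.9], [339.9, -304.8]]
[433.5 317.9] 1749 [305 308 249  18] [ 636.5 -440.4  104. ]
[[490.5, -438.0], [769.1, -418.9], [775.5, -440.3], [492.5, -459.5]]
[284.6 159.1] 748 [278 132  15  56] [ 455.2 -275.6  104. ]
[[450.7, -303.9], [446.9, -250.2], [460.4, -249.2], [464.8, -302.9]]
[458.2 271.9] 513 [439 245  32  55] [ 652.5 -382.8  104. ]
[[624.7, -355.0], [655.2, -349.6], [675.2, -412.7], [643.3, -418.4]]
```

View pics/w3.png

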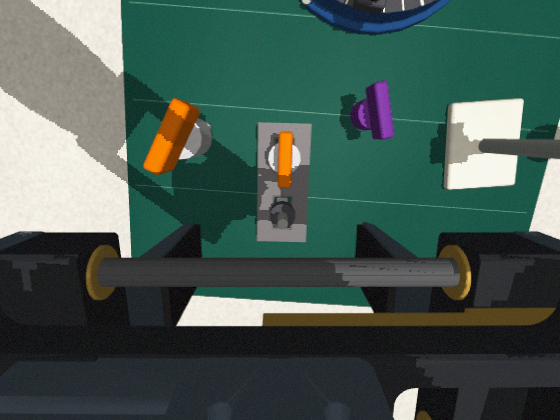

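The wrist view shows the smaller orange stud in the rack at (285,159), with the pin at (282,212) and the decoy at (171,136). Wing centre is about (455.7, -276.5) at 94°, which matches the jaws.

```bash
python3 -m jog '[{"dx":0.0006,"dy":0.0103,"dz":-0.041,"wx":0,"wy":0,"wz":0,"grip":-1},{"dx":0.0006,"dy":0.0103,"dz":-0.041,"wx":0,"wy":0,"wz":0,"grip":-1},{"dx":0.0006,"dy":0.0103,"dz":-0.041,"wx":0,"wy":0,"wz":0,"grip":-1},{"dx":0.0006,"dy":0.0103,"dz":-0.041,"wx":0,"wy":0,"wz":0,"grip":-1},{"dx":0,"dy":0,"dz":0,"wx":0,"wy":0,"wz":0,"grip":-1},{"dx":0,"dy":0,"dz":0,"wx":0,"wy":0,"wz":0,"grip":-1}]' 30
python3 -m jog '[{"dx":0,"dy":0,"dz":0,"wx":0,"wy":0,"wz":0,"grip":1},{"dx":0,"dy":0,"dz":0,"wx":0,"wy":0,"wz":0,"grip":1},{"dx":0,"dy":0,"dz":0,"wx":0,"wy":0,"wz":0,"grip":1},{"dx":0,"dy":0,"dz":0,"wx":0,"wy":0,"wz":0,"grip":1},{"dx":0,"dy":0,"dz":0,"wx":0,"wy":0,"wz":0,"grip":1},{"dx":0,"dy":0,"dz":0,"wx":0,"wy":0,"wz":0,"grip":1},{"dx":0,"dy":0,"dz":0,"wx":0,"wy":0,"wz":0,"grip":1},{"dx":0,"dy":0,"dz":0,"wx":0,"wy":0,"wz":0,"grip":1}]' 30
```

```text
time_s: 3.35
ee_pos: [457.6, -276.5, 76.2]
ee_rot: [179.9, 0.0, 94.3]
force: [0.5, -0.4, 0.3]
gripper_width: 91.2
time_s: 4.15
ee_pos: [456.5, -277.3, 74.9]
ee_rot: [-180.0, -0.0, 94.2]
force: [1.1, 0.1, 0.5]
gripper_width: 30.1
```

```bash
python3 -m jog '[{"dx":0,"dy":0,"dz":0,"wx":0,"wy":0,"wz":0,"grip":1},{"dx":0,"dy":0,"dz":0,"wx":0,"wy":0,"wz":0,"grip":1},{"dx":0,"dy":0,"dz":0,"wx":0,"wy":0,"wz":0,"grip":1},{"dx":0,"dy":0,"dz":0,"wx":0,"wy":0,"wz":0,"grip":1}]' 30
python3 -m jog '[{"dx":0,"dy":0,"dz":0.01,"wx":0,"wy":0,"wz":0,"grip":1},{"dx":0,"dy":0,"dz":0.03,"wx":0,"wy":0,"wz":0,"grip":1},{"dx":0,"dy":0,"dz":0.04,"wx":0,"wy":0,"wz":0,"grip":1},{"dx":0,"dy":0,"dz":0.04,"wx":0,"wy":0,"wz":0,"grip":1},{"dx":0,"dy":0,"dz":0,"wx":0,"wy":0,"wz":0,"grip":1},{"dx":0,"dy":0,"dz":0,"wx":0,"wy":0,"wz":0,"grip":1}]'
```

```text
time_s: 4.55
ee_pos: [456.5, -277.3, 74.9]
ee_rot: [180.0, -0.0, 94.2]
force: [1.0, 0.3, -0.8]
gripper_width: 14.0
time_s: 5.15
ee_pos: [456.5, -277.3, 195.9]
ee_rot: [179.9, 0.1, 94.2]
force: [-0.5, 0.3, -2.4]
gripper_width: 13.8
```

```bash
python3 -m jog '[{"dx":0.0042,"dy":0.0282,"dz":0.008,"wx":0,"wy":0,"wz":0.1386,"grip":1},{"dx":0.0042,"dy":0.0282,"dz":0.008,"wx":0,"wy":0,"wz":0.1386,"grip":1},{"dx":0.0042,"dy":0.0282,"dz":0.008,"wx":0,"wy":0,"wz":0.1386,"grip":1},{"dx":0.0042,"dy":0.0282,"dz":0.008,"wx":0,"wy":0,"wz":0.1386,"grip":1},{"dx":0.0042,"dy":0.0282,"dz":0,"wx":0,"wy":0,"wz":0.1386,"grip":1},{"dx":0.0042,"dy":0.0282,"dz":0,"wx":0,"wy":0,"wz":0.1386,"grip":1},{"dx":0.0042,"dy":0.0282,"dz":0,"wx":0,"wy":0,"wz":0.1386,"grip":1},{"dx":0.0042,"dy":0.0282,"dz":0,"wx":0,"wy":0,"wz":0.1386,"grip":1},{"dx":0.0042,"dy":0.0282,"dz":0,"wx":0,"wy":0,"wz":0.1386,"grip":1},{"dx":0.0042,"dy":0.0282,"dz":0,"wx":0,"wy":0,"wz":0.1386,"grip":1}]'
python3 -m jog '[{"dx":0,"dy":0,"dz":0,"wx":0,"wy":0,"wz":0,"grip":1},{"dx":0,"dy":0,"dz":0,"wx":0,"wy":0,"wz":0,"grip":1}]'
python3 w.py w4
```

```text
time_s: 6.15
ee_pos: [497.1, 5.8, 224.9]
ee_rot: [-180.0, -0.3, 173.9]
force: [-0.1, -0.3, -2.1]
gripper_width: 13.9
time_s: 6.35
ee_pos: [497.4, 4.9, 225.3]
ee_rot: [-179.9, -0.2, 173.6]
force: [0.0, 0.9, -1.8]
gripper_width: 13.9
[497.41695714   4.85275541 225.32419947] [-179.94615941   -0.21726373  173.60899173] 6.35
cam [430.8  10.5 395.8] [[0.112, 0.994, -0.001], [0.966, -0.109, 0.233], [0.232, -0.027, -0.972]]
```

View pics/w4.png

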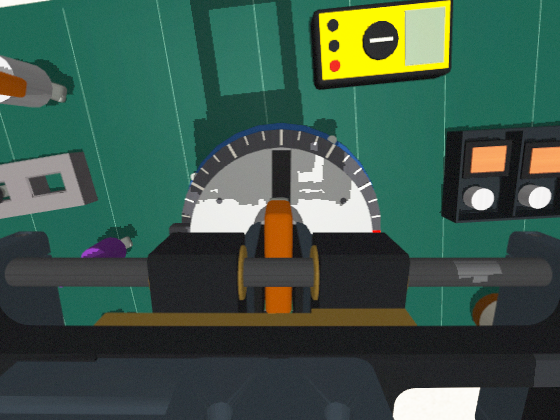

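The wrist view shows the stud held, with the wing at columns 266–292, over the deck. The slot shows behind it at about columns 272–291, rows 150–200. I measure the lateral offset.

Run:
```python
from h import *
c=np.load('pics/cal_w4.npy',allow_pickle=True).item(); im=cv2.imread('pics/w4.png')
g=im.max(2).astype(int)
L=[];R=[]
for v in range(155,197,3):
    d=np.where(g[v,262:302]<70)[0]+262
    # longest run containing 282
    a=b=282
    while g[v,a-1]<70:a-=1
    while g[v,b+1]<70:b+=1
    L.append(onz(c,a-.5,v,78)[:2]);R.append(onz(c,b+.5,v,78)[:2])
    if v%2: print(v,a,b,L[-1],R[-1])
L=np.array(L);R=np.array(R);M=(L+R)/2
for n,A in(('L',L),('R',R),('M',M)):
    p=np.polyfit(A[:,0],A[:,1],1); print(n,np.degrees(np.arctan(p[0])).round(2),'y at 497.4:',np.polyval(p,497.4).round(2),A[:,0].min(),A[:,0].max())
im2=im[:,:,::-1].copy()
for b in blobs(im2,(5,150,60),(20,255,255),200):
    if 180<b[0][1]<300 and 250<b[0][0]<310: print(b[:3],onz(c,b[0][0],b[0][1],254))
# wing top edge at near end row ~205
for v in(204,215,225,235):
    h=cv2.cvtColor(im2,cv2.COLOR_RGB2HSV)[v]; x=np.where((h[:,0]>4)&(h[:,0]<20)&(h[:,1]>150)&(h[:,2]>60))[0]; x=x[(x>250)&(x<310)]
    print(v,x.min(),x.max(), onz(c,x.min()-.5,v,254),onz(c,x.max()+.5,v,254))
```

```text
155 272 290 [448.7   1.6] [450.9  20.9]
161 272 289 [454.8   0.8] [456.9  19.3]
167 272 289 [4.609e+02 1.000e-01] [463.   18.6]
173 272 289 [467.1  -0.6] [469.2  18. ]
179 272 289 [473.3  -1.3] [475.4  17.4]
185 272 289 [479.6  -2.1] [481.7  16.7]
191 272 289 [485.9  -2.8] [488.  16.]
L -6.7 y at 497.4: -4.16 448.7 489.1
R -6.47 y at 497.4: 14.89 450.9 491.2
M -6.59 y at 497.4: 5.37 449.79999999999995 490.15
(array([278. , 229.8]), 1578, array([264, 200,  29,  58], dtype=int32)) [474.7   5.5 254. ]
204 267 289 [461.4   1.5 254. ] [462.6  12.3 254. ]
215 265 291 [ 4.666e+02 -1.000e-01  2.540e+02] [468.1  12.7 254. ]
225 264 292 [471.5  -1.2 254. ] [473.1  12.7 254. ]
235 264 292 [476.5  -1.8 254. ] [478.1  12.2 254. ]
```

```bash
python3 -m jog '[{"dx":0,"dy":0.0012,"dz":-0.03,"wx":0,"wy":0,"wz":0,"grip":1},{"dx":0,"dy":0,"dz":-0.03,"wx":0,"wy":0,"wz":0,"grip":1},{"dx":0,"dy":0,"dz":-0.015,"wx":0,"wy":0,"wz":0,"grip":1},{"dx":0,"dy":0,"dz":0,"wx":0,"wy":0,"wz":0,"grip":1},{"dx":0,"dy":0,"dz":-0.005,"wx":0,"wy":0,"wz":0,"grip":1},{"dx":0,"dy":0,"dz":-0.004,"wx":0,"wy":0,"wz":0,"grip":1},{"dx":0,"dy":0,"dz":-0.003,"wx":0,"wy":0,"wz":0,"grip":1},{"dx":0,"dy":0,"dz":0,"wx":0,"wy":0,"wz":0,"grip":1}]'
```

```text
time_s: 7.2
ee_pos: [498.5, 5.8, 140.0]
ee_rot: [180.0, 0.0, 173.6]
force: [0.3, -0.1, -2.2]
gripper_width: 14.0
```

```bash
python3 -m jog '[{"dx":0,"dy":0,"dz":-0.004,"wx":0,"wy":0,"wz":0,"grip":1},{"dx":0,"dy":0,"dz":-0.004,"wx":0,"wy":0,"wz":0,"grip":1},{"dx":0,"dy":0,"dz":-0.004,"wx":0,"wy":0,"wz":0,"grip":1},{"dx":0,"dy":0,"dz":-0.003,"wx":0,"wy":0,"wz":0,"grip":1},{"dx":0,"dy":0,"dz":0,"wx":0,"wy":0,"wz":0,"grip":1}]'; python3 -m jog '[{"dx":0,"dy":0,"dz":-0.002,"wx":0,"wy":0,"wz":0,"grip":1},{"dx":0,"dy":0,"dz":0,"wx":0,"wy":0,"wz":0,"grip":1}]'
```

```text
time_s: 7.7
ee_pos: [498.1, 5.9, 124.4]
ee_rot: [-180.0, -0.1, 173.6]
force: [-0.4, 0.4, -2.5]
gripper_width: 13.6
time_s: 7.9
ee_pos: [498.6, 5.9, 123.0]
ee_rot: [180.0, 0.0, 173.6]
force: [-0.1, -0.2, -2.3]
gripper_width: 13.8
```

```bash
python3 -m jog '[{"dx":0,"dy":0,"dz":-0.001,"wx":0,"wy":0,"wz":0,"grip":1},{"dx":0,"dy":0,"dz":0,"wx":0,"wy":0,"wz":0,"grip":1}]'; python3 -m jog '[{"dx":0,"dy":0,"dz":-0.001,"wx":0,"wy":0,"wz":0,"grip":1},{"dx":0,"dy":0,"dz":0,"wx":0,"wy":0,"wz":0,"grip":1}]'
```

```text
time_s: 8.1
ee_pos: [498.7, 5.9, 122.9]
ee_rot: [180.0, 0.0, 173.6]
force: [-1.7, 0.5, 4.6]
gripper_width: 13.8
time_s: 8.3
ee_pos: [498.7, 5.9, 122.8]
ee_rot: [180.0, 0.1, 173.6]
force: [-3.9, 0.6, 11.3]
gripper_width: 13.9
```

```bash
python3 -m jog '[{"dx":0,"dy":0,"dz":0.0017,"wx":0,"wy":0,"wz":0,"grip":1},{"dx":0.0079,"dy":-0.0009,"dz":0,"wx":0,"wy":0,"wz":0,"grip":1},{"dx":0.0079,"dy":-0.0009,"dz":0,"wx":0,"wy":0,"wz":0,"grip":1},{"dx":0.0079,"dy":-0.0009,"dz":0,"wx":0,"wy":0,"wz":0,"grip":1},{"dx":0.0079,"dy":-0.0009,"dz":0,"wx":0,"wy":0,"wz":0,"grip":1},{"dx":0.0079,"dy":-0.001,"dz":0,"wx":0,"wy":0,"wz":0,"grip":1},{"dx":0,"dy":0,"dz":0,"wx":0,"wy":0,"wz":0,"grip":1}]'; python3 -m jog '[{"dx":0.003,"dy":-0.0003,"dz":0,"wx":0,"wy":0,"wz":0,"grip":1},{"dx":0,"dy":0,"dz":0,"wx":0,"wy":0,"wz":0,"grip":1}]'
```

```text
time_s: 9.0
ee_pos: [539.6, 1.1, 122.9]
ee_rot: [180.0, 0.1, 173.6]
force: [-1.8, 0.3, 3.6]
gripper_width: 13.9
time_s: 9.2
ee_pos: [540.4, 1.1, 122.8]
ee_rot: [180.0, -0.1, 173.6]
force: [-5.6, 1.3, 6.3]
gripper_width: 13.7
```

```bash
for i in 1; do python3 -m jog '[{"dx":0.002,"dy":-0.0002,"dz":0,"wx":0,"wy":0,"wz":0,"grip":1},{"dx":0.002,"dy":-0.0002,"dz":0,"wx":0,"wy":0,"wz":0,"grip":1},{"dx":0,"dy":0,"dz":0,"wx":0,"wy":0,"wz":0,"grip":1}]';  python3 -m jog '[{"dx":0.002,"dy":-0.0002,"dz":0,"wx":0,"wy":0,"wz":0,"grip":1},{"dx":0,"dy":0,"dz":0,"wx":0,"wy":0,"wz":0,"grip":1}]'; done
```

```text
time_s: 9.5
ee_pos: [543.8, 0.7, 122.9]
ee_rot: [180.0, -0.2, 173.6]
force: [-6.6, 2.2, 6.9]
gripper_width: 13.8
time_s: 9.7
ee_pos: [544.7, 0.6, 122.9]
ee_rot: [-180.0, -0.3, 173.6]
force: [-7.9, 0.9, 9.8]
gripper_width: 13.5
```

```bash
J='';  python3 -m jog '[{"dx":0.002,"dy":-0.0002,"dz":0.0003,"wx":0,"wy":0,"wz":0,"grip":1},{"dx":0,"dy":0,"dz":0,"wx":0,"wy":0,"wz":0,"grip":1}]'; python3 -m jog '[{"dx":0.002,"dy":-0.0002,"dz":0,"wx":0,"wy":0,"wz":0,"grip":1},{"dx":0,"dy":0,"dz":0,"wx":0,"wy":0,"wz":0,"grip":1}]';  python3 -m jog '[{"dx":0.002,"dy":-0.0002,"dz":0,"wx":0,"wy":0,"wz":0,"grip":1},{"dx":0,"dy":0,"dz":0,"wx":0,"wy":0,"wz":0,"grip":1}]'
```

```text
time_s: 9.9
ee_pos: [547.0, 0.3, 122.9]
ee_rot: [-180.0, -0.3, 173.6]
force: [-5.8, 0.4, 6.2]
gripper_width: 13.9
time_s: 10.1
ee_pos: [548.9, 0.1, 122.9]
ee_rot: [-180.0, -0.3, 173.6]
force: [-7.0, 0.1, 7.4]
gripper_width: 13.7
time_s: 10.3
ee_pos: [550.9, -0.1, 122.9]
ee_rot: [-180.0, -0.3, 173.6]
force: [-6.8, 0.9, 7.9]
gripper_width: 13.8
```

```bash
python3 -m jog '[{"dx":0.002,"dy":-0.0002,"dz":0,"wx":0,"wy":0,"wz":0,"grip":1},{"dx":0,"dy":0,"dz":0,"wx":0,"wy":0,"wz":0,"grip":1}]'; python3 -m jog '[{"dx":0.001,"dy":-0.0001,"dz":0,"wx":0,"wy":0,"wz":0,"grip":1},{"dx":0,"dy":0,"dz":0,"wx":0,"wy":0,"wz":0,"grip":1}]';  python3 -m jog '[{"dx":0.001,"dy":-0.0001,"dz":0,"wx":0,"wy":0,"wz":0,"grip":1},{"dx":0,"dy":0,"dz":0,"wx":0,"wy":0,"wz":0,"grip":1}]'
```

```text
time_s: 10.5
ee_pos: [552.5, -0.3, 122.9]
ee_rot: [-180.0, -0.4, 173.6]
force: [-7.8, 1.2, 9.2]
gripper_width: 13.5
time_s: 10.7
ee_pos: [552.6, -0.3, 122.9]
ee_rot: [-180.0, -0.5, 173.6]
force: [-9.2, 1.1, 9.6]
gripper_width: 13.7
time_s: 10.9
ee_pos: [552.7, -0.3, 122.9]
ee_rot: [-180.0, -0.6, 173.6]
force: [-11.5, 1.0, 11.3]
gripper_width: 13.7
```

```bash
python3 -m jog '[{"dx":0.003,"dy":-0.0003,"dz":0,"wx":0,"wy":0,"wz":0,"grip":1},{"dx":0,"dy":0,"dz":0,"wx":0,"wy":0,"wz":0,"grip":1},{"dx":0,"dy":0,"dz":0,"wx":0,"wy":0,"wz":0,"grip":1}]'; python3 -m jog '[{"dx":-0.003,"dy":0.0003,"dz":0.0005,"wx":0,"wy":0,"wz":0,"grip":1},{"dx":0,"dy":0,"dz":0,"wx":0,"wy":0,"wz":0,"grip":1}]'
python3 - <<'E'
from h import *
cv2.imwrite('pics/t1.png',env.grab_frame('top')[:,:,::-1])
im=cv2.imread('pics/t1.png');cv2.imwrite('pics/t1c.png',cv2.resize(im[160:260,225:345],None,fx=5,fy=5,interpolation=cv2.INTER_CUBIC))
E
```

```text
time_s: 11.2
ee_pos: [552.9, -0.3, 122.9]
ee_rot: [-180.0, -0.9, 173.6]
force: [-17.6, 1.8, 17.2]
gripper_width: 14.4
time_s: 11.4
ee_pos: [552.6, -0.3, 122.9]
ee_rot: [-180.0, -0.6, 173.6]
force: [-10.1, 0.6, 7.9]
gripper_width: 14.2
```

View pics/t1c.png

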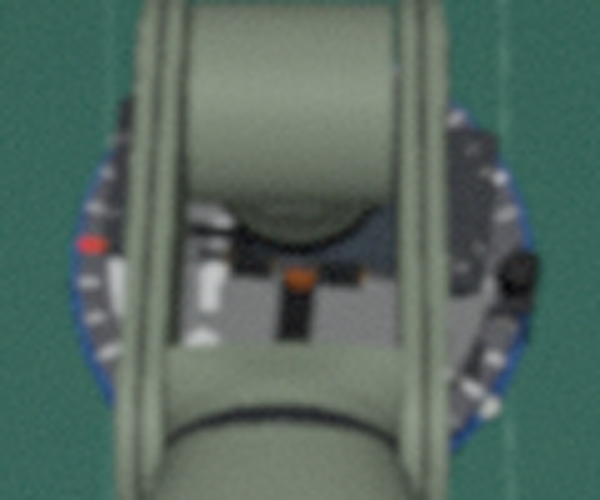

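The top view shows the arm over the deck and the orange wing at crop (300,278). It doesn't show whether the module is home, but the hard stop in the push forces does. Now the quarter turn, keeping a light push on.

```bash
python3 -m jog '[{"dx":0,"dy":0,"dz":0.0003,"wx":0,"wy":0,"wz":-0.1428,"grip":1},{"dx":0,"dy":0,"dz":0,"wx":0,"wy":0,"wz":-0.1428,"grip":1},{"dx":0,"dy":0,"dz":0,"wx":0,"wy":0,"wz":-0.1428,"grip":1},{"dx":0,"dy":0,"dz":0,"wx":0,"wy":0,"wz":-0.1428,"grip":1},{"dx":0,"dy":0,"dz":0,"wx":0,"wy":0,"wz":-0.1428,"grip":1},{"dx":0,"dy":0,"dz":0,"wx":0,"wy":0,"wz":-0.1428,"grip":1},{"dx":0,"dy":0,"dz":0,"wx":0,"wy":0,"wz":0,"grip":1}]' 40
python3 -m jog '[{"dx":0,"dy":0,"dz":0,"wx":0,"wy":0,"wz":-0.1428,"grip":1},{"dx":0,"dy":0,"dz":0,"wx":0,"wy":0,"wz":-0.1428,"grip":1},{"dx":0,"dy":0,"dz":0,"wx":0,"wy":0,"wz":-0.1428,"grip":1},{"dx":0,"dy":0,"dz":0,"wx":0,"wy":0,"wz":-0.1428,"grip":1},{"dx":0,"dy":0,"dz":0,"wx":0,"wy":0,"wz":-0.1428,"grip":1},{"dx":0,"dy":0,"dz":0,"wx":0,"wy":0,"wz":0,"grip":1},{"dx":0,"dy":0,"dz":0,"wx":0,"wy":0,"wz":0,"grip":1}]'
```

```text
time_s: 12.15
ee_pos: [552.1, 1.0, 122.9]
ee_rot: [-179.5, -0.5, 124.3]
force: [-11.0, 4.1, 8.5]
gripper_width: 13.6
time_s: 12.85
ee_pos: [550.7, 0.9, 122.9]
ee_rot: [-179.2, -0.1, 83.5]
force: [-13.9, 4.4, 10.5]
gripper_width: 14.0
```

```bash
python3 -m jog '[{"dx":-0.0015,"dy":0,"dz":0.001,"wx":0,"wy":0,"wz":0,"grip":1},{"dx":0,"dy":0,"dz":0,"wx":0,"wy":0,"wz":0,"grip":1}]'
python3 -m jog '[{"dx":0,"dy":0,"dz":0,"wx":0,"wy":0,"wz":0,"grip":0},{"dx":0,"dy":0,"dz":0,"wx":0,"wy":0,"wz":0,"grip":0},{"dx":0,"dy":0,"dz":0,"wx":0,"wy":0,"wz":0,"grip":0},{"dx":0,"dy":0,"dz":0,"wx":0,"wy":0,"wz":0,"grip":0},{"dx":0,"dy":0,"dz":0,"wx":0,"wy":0,"wz":0,"grip":0}]'
```

```text
time_s: 13.05
ee_pos: [550.6, 0.7, 123.0]
ee_rot: [-179.3, -0.1, 83.6]
force: [-9.3, 4.0, 2.4]
gripper_width: 13.5
time_s: 13.55
ee_pos: [556.1, -0.8, 124.9]
ee_rot: [179.9, 0.0, 83.6]
force: [0.0, -0.4, -0.2]
gripper_width: 45.4
```

```bash
python3 -m jog '[{"dx":-0.005,"dy":0,"dz":0.025,"wx":0,"wy":0,"wz":0,"grip":-0.2},{"dx":0,"dy":0,"dz":0.045,"wx":0,"wy":0,"wz":0,"grip":-0.2},{"dx":-0.01,"dy":-0.03,"dz":0.03,"wx":0,"wy":0,"wz":0,"grip":-0.2},{"dx":-0.01,"dy":-0.035,"dz":0.03,"wx":0,"wy":0,"wz":0,"grip":-0.2},{"dx":0,"dy":-0.04,"dz":0.01,"wx":0,"wy":0,"wz":0,"grip":-0.2},{"dx":0,"dy":0,"dz":0,"wx":0,"wy":0,"wz":0,"grip":-0.2},{"dx":0,"dy":0,"dz":0,"wx":0,"wy":0,"wz":0,"grip":-0.2}]'; python3 w.py w5; python3 -c "
import cv2
im=cv2.imread('pics/w5.png')[0:300,130:430];cv2.imwrite('pics/w5c.png',cv2.resize(im,None,fx=2,fy=2,interpolation=cv2.INTER_CUBIC))"
```

```text
time_s: 14.25
ee_pos: [530.5, -106.2, 264.8]
ee_rot: [180.0, -0.0, 83.5]
force: [-0.2, 1.2, -0.5]
gripper_width: 55.1
[ 530.48659458 -106.15214003  264.8157084 ] [ 1.79967941e+02 -3.00456270e-02  8.34812153e+01] 14.25
cam [536.8 -41.9 435.1] [[0.993, -0.114, -0.0], [-0.111, -0.965, 0.237], [-0.027, -0.235, -0.972]]
```

View pics/w5c.png

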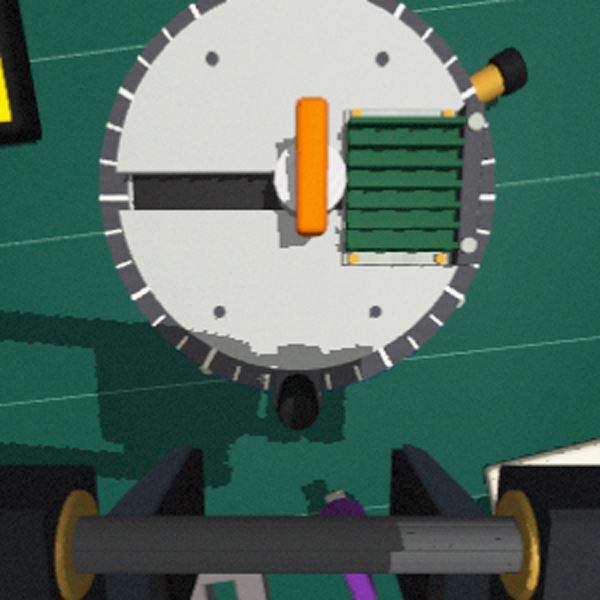

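The picture shows the module against the fence, with the wing at crop (312,166) square across the slot. The hub touches the module's edge at about (345,180), and the crank grip top is at about (298,405).

Run:
```python
from h import *
c=np.load('pics/cal_w5.npy',allow_pickle=True).item(); im=cv2.imread('pics/w5.png')[:,:,::-1].copy()
f=lambda a,b:(130+a/2,b/2)
for b in blobs(im,(5,150,60),(20,255,255),200):
    if b[0][1]<130: print(b[0],b[3],onz(c,*b[0],152), [onz(c,*p,152)[:2].tolist() for p in cv2.boxPoints(b[3])])
for n,p,z in(("hub right",(346,178),118),("hub left",(274,178),118),("mod rear plate bottom-L",(343,265),80),("mod rear top",(345,112),80),("fins rear up",(347,118),106),("fins front",(463,118),106),("fence rear top edge?",(460,190),100),("griptop",(298,410),139),("gripbot",(298,380),77),("left tick",(113,198),46),("right tick",(485,167),46)): 
    X=onz(c,*f(*p),z); d=X[:2]-np.array([543.5,-.2]); a=np.radians(-6.5); print(n,X,'deck x %.1f y %.1f'%(d@[np.cos(a),np.sin(a)],d@[-np.sin(a),np.cos(a)]))
```

```text
[285.2  82.5] ((285.4999694824219, 82.99999237060547), (14.999998092651367, 67.99998474121094), 0.0) [548.    1.4 152. ] [[538.5, -26.4], [544.9, 28.6], [557.5, 27.1], [551.8, -27.9]]
[374.1  41. ] ((373.9000549316406, 40.800010681152344), (15.652474403381348, 15.205260276794434), 63.43495178222656) [626.1  25.6 152. ] [[617.4, 29.5], [629.0, 33.4], [634.5, 22.0], [622.8, 18.0]]
hub right [566.   -1.3 118. ] deck x 22.5 y 1.5
hub left [531.1   2.8 118. ] deck x -12.7 y 1.6
mod rear plate bottom-L [563.3 -42.2  80. ] deck x 24.4 y -39.5
mod rear top [572.1  36.7  80. ] deck x 24.2 y 39.9
fins rear up [570.2  28.1 106. ] deck x 23.3 y 31.1
fins front [627.4  21.6 106. ] deck x 80.9 y 31.2
fence rear top edge? [625.7 -11.5 100. ] deck x 83.0 y -1.9
griptop [ 530.  -109.2  139. ] deck x -1.1 y -109.8
gripbot [ 530.6 -105.1   77. ] deck x -0.9 y -105.7
left tick [431.8  12.9  46. ] deck x -112.5 y 0.4
right tick [655.6   4.7  46. ] deck x 110.8 y 17.6
```

Seating and lock look right, and the small x offset in these readings grows with height, so it is a view bias. Next I grasp the crank grip.

```bash
python3 -m jog '[{"dx":0,"dy":-0.0043,"dz":-0.04,"wx":0,"wy":0,"wz":0,"grip":-0.2},{"dx":0,"dy":0,"dz":-0.04,"wx":0,"wy":0,"wz":0,"grip":-0.2},{"dx":0,"dy":0,"dz":-0.04,"wx":0,"wy":0,"wz":0,"grip":-0.2},{"dx":0,"dy":0,"dz":-0.025,"wx":0,"wy":0,"wz":0,"grip":-0.2},{"dx":0,"dy":0,"dz":-0.018,"wx":0,"wy":0,"wz":0,"grip":-0.2},{"dx":0,"dy":0,"dz":0,"wx":0,"wy":0,"wz":0,"grip":-0.2}]' 20
python3 -m jog '[{"dx":0,"dy":0,"dz":0,"wx":0,"wy":0,"wz":0,"grip":1},{"dx":0,"dy":0,"dz":0,"wx":0,"wy":0,"wz":0,"grip":1},{"dx":0,"dy":0,"dz":0,"wx":0,"wy":0,"wz":0,"grip":1},{"dx":0,"dy":0,"dz":0,"wx":0,"wy":0,"wz":0,"grip":1},{"dx":0,"dy":0,"dz":0,"wx":0,"wy":0,"wz":0,"grip":1},{"dx":0,"dy":0,"dz":0,"wx":0,"wy":0,"wz":0,"grip":1},{"dx":0,"dy":0,"dz":0,"wx":0,"wy":0,"wz":0,"grip":1},{"dx":0,"dy":0,"dz":0,"wx":0,"wy":0,"wz":0,"grip":1}]' 20
python3 - <<'E'
import numpy as np
a=np.radians(-96.5+np.arange(0,61,5)); P=112*np.c_[np.cos(a),np.sin(a)]; print(np.diff(P,axis=0).round(1).tolist(),P[-1]-P[0])
E
```

```text
time_s: 14.9
ee_pos: [528.1, -108.0, 98.4]
ee_rot: [-179.6, -0.1, 83.7]
force: [-0.2, 0.8, 0.0]
gripper_width: 54.8
time_s: 15.7
ee_pos: [530.7, -110.0, 102.5]
ee_rot: [180.0, -0.0, 83.6]
force: [-0.9, -0.1, 6.1]
gripper_width: 21.4
[[9.7, -0.7], [9.8, 0.2], [9.7, 1.0], [9.6, 1.9], [9.4, 2.7], [9.1, 3.5], [8.8, 4.3], [8.4, 5.0], [7.9, 5.7], [7.4, 6.4], [6.8, 7.0], [6.1, 7.6]] [102.71072833  44.65989572]
```

```bash
python3 -m jog '[{"dx":0.0097,"dy":-0.0007,"dz":0.002,"wx":0,"wy":0,"wz":0,"grip":1},{"dx":0.0098,"dy":0.0002,"dz":0,"wx":0,"wy":0,"wz":0,"grip":1},{"dx":0.0097,"dy":0.001,"dz":0,"wx":0,"wy":0,"wz":0,"grip":1},{"dx":0.0096,"dy":0.0019,"dz":0,"wx":0,"wy":0,"wz":0,"grip":1},{"dx":0,"dy":0,"dz":0,"wx":0,"wy":0,"wz":0,"grip":1}]'
python3 - <<'E'
from workcell import env; import numpy as np
p=env.state()['ee_pos'][:2]-[543.5,-.2]; print(np.degrees(np.arctan2(p[1],p[0]))+96.5,np.hypot(*p))
E
```

```text
time_s: 16.2
ee_pos: [569.4, -107.5, 102.7]
ee_rot: [-179.9, 0.0, 83.6]
force: [-0.4, 0.1, -5.8]
gripper_width: 21.4
20.09119209146604 110.3624968379559
```

Tracking well at 20°. Continuing to 60°.

```bash
python3 -m jog '[{"dx":0.0094,"dy":0.0027,"dz":-0.001,"wx":0,"wy":0,"wz":0,"grip":1},{"dx":0.0091,"dy":0.0035,"dz":0,"wx":0,"wy":0,"wz":0,"grip":1},{"dx":0.0088,"dy":0.0043,"dz":0,"wx":0,"wy":0,"wz":0,"grip":1},{"dx":0.0084,"dy":0.005,"dz":0,"wx":0,"wy":0,"wz":0,"grip":1},{"dx":0.0079,"dy":0.0057,"dz":0,"wx":0,"wy":0,"wz":0,"grip":1},{"dx":0.0074,"dy":0.0064,"dz":0,"wx":0,"wy":0,"wz":0,"grip":1},{"dx":0.0068,"dy":0.007,"dz":0,"wx":0,"wy":0,"wz":0,"grip":1},{"dx":0.0061,"dy":0.0076,"dz":0,"wx":0,"wy":0,"wz":0,"grip":1},{"dx":0,"dy":0,"dz":0,"wx":0,"wy":0,"wz":0,"grip":1},{"dx":0,"dy":0,"dz":0,"wx":0,"wy":0,"wz":0,"grip":1}]'
python3 - <<'E'
from workcell import env; import numpy as np
p=env.state()['ee_pos'][:2]-[543.5,-.2]; print(np.degrees(np.arctan2(p[1],p[0]))+96.5,np.hypot(*p))
E
```

```text
time_s: 17.2
ee_pos: [633.3, -65.1, 102.6]
ee_rot: [180.0, -0.0, 83.6]
force: [-2.2, -0.3, -2.7]
gripper_width: 21.7
60.6651308708693 110.77909406887218
```

```bash
python3 -m jog '[{"dx":0,"dy":0,"dz":0,"wx":0,"wy":0,"wz":0,"grip":-0.2},{"dx":0,"dy":0,"dz":0,"wx":0,"wy":0,"wz":0,"grip":-0.2},{"dx":0,"dy":0,"dz":0,"wx":0,"wy":0,"wz":0,"grip":-0.2},{"dx":0,"dy":0,"dz":0,"wx":0,"wy":0,"wz":0,"grip":-0.2},{"dx":0,"dy":0,"dz":0.03,"wx":0,"wy":0,"wz":0,"grip":-0.2},{"dx":0,"dy":0,"dz":0.04,"wx":0,"wy":0,"wz":0,"grip":-0.2},{"dx":-0.02,"dy":-0.01,"dz":0.045,"wx":0,"wy":0,"wz":0,"grip":-0.2},{"dx":-0.04,"dy":-0.02,"dz":0.02,"wx":0,"wy":0,"wz":0,"grip":-0.2},{"dx":-0.03,"dy":-0.02,"dz":0.04,"wx":0,"wy":0,"wz":0,"grip":-0.2},{"dx":0,"dy":0,"dz":0,"wx":0,"wy":0,"wz":0,"grip":-0.2}]'; python3 -m jog '[{"dx":0,"dy":0,"dz":0,"wx":0,"wy":0,"wz":0,"grip":-0.2},{"dx":0,"dy":0,"dz":0,"wx":0,"wy":0,"wz":0,"grip":-0.2}]'; python3 w.py w6; python3 -c "
import cv2
im=cv2.imread('pics/w6.png')[0:300,130:430];cv2.imwrite('pics/w6c.png',cv2.resize(im,None,fx=2,fy=2,interpolation=cv2.INTER_CUBIC))"
```

```text
time_s: 18.2
ee_pos: [545.0, -116.0, 280.9]
ee_rot: [179.4, 0.1, 83.4]
force: [0.8, -0.1, 0.3]
gripper_width: 54.5
time_s: 18.4
ee_pos: [545.6, -113.5, 273.7]
ee_rot: [-179.9, -0.0, 83.6]
force: [0.1, 0.1, 0.2]
gripper_width: 54.9
[ 545.59275758 -113.4758452   273.70542082] [-1.79942184e+02 -3.23512121e-02  8.36051751e+01] 18.4
cam [552.  -49.3 444. ] [[0.994, -0.112, -0.002], [-0.109, -0.965, 0.237], [-0.028, -0.235, -0.972]]
```

View pics/w6c.png

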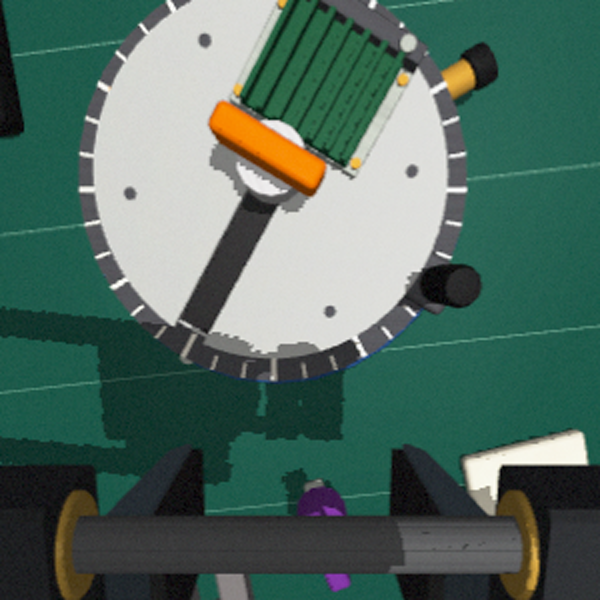

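The picture shows the slot end lined up with a long tick at (190,347) and the wing square across the slot against the module. The grip is at (455,287). A numeric check of angles and snugness:

Run:
```python
from h import *
c=np.load('pics/cal_w6.npy',allow_pickle=True).item(); im=cv2.imread('pics/w6.png')[:,:,::-1].copy()
f=lambda a,b:(130+a/2,b/2); A=np.radians(53.5); e=np.array([np.cos(A),np.sin(A)]); n=np.array([-e[1],e[0]])
def show(t,X): d=X[:2]-np.array([543.5,-.2]); print(t,X,'deck x %.1f y %.1f'%(d@e,d@n))
for b in blobs(im,(5,150,60),(20,255,255),200):
    if 250>b[0][0]>200 or b[1]>900:
        if b[0][1]<130:
            B=np.array([onz(c,*p,152)[:2] for p in cv2.boxPoints(b[3])]); k=[(B[1]-B[0]),(B[2]-B[1])]; v=max(k,key=np.linalg.norm); print('wing angle',np.degrees(np.arctan2(v[1],v[0]))%180); show('wing',onz(c,*b[0],152))
for t,p,z in(("gripc",(462,286),139),("mod rear corner R",(353,177),80),("mod rear corner L",(231,102),80),("hub rear",(257,192),118),("slot L far",(178,322),78),("slot R far",(208,335),78),("slot L near",(247,196),78),("slot R near",(277,207),78),("long tick",(189,347),46),("fence in",(325,8),100),): show(t,onz(c,*f(*p),z))
```

```text
wing angle 143.75173198933004
wing [544.3   4.9 152. ] deck x 4.6 y 2.4
gripc [631.1 -65.7 139. ] deck x -0.5 y -109.4
mod rear corner R [588.7  -2.4  80. ] deck x 25.1 y -37.6
mod rear corner L [526.1  43.5  80. ] deck x 24.8 y 40.0
hub rear [536.1  -8.9 118. ] deck x -11.4 y 0.8
slot L far [478.3 -71.1  78. ] deck x -95.8 y 10.2
slot R far [494.9 -80.7  78. ] deck x -93.6 y -8.8
slot L near [528.3  -5.4  78. ] deck x -13.2 y 9.1
slot R near [544.5 -13.2  78. ] deck x -9.9 y -8.5
long tick [476.4 -89.7  46. ] deck x -111.9 y 0.7
fence in [580.1  75.9 100. ] deck x 82.9 y 15.8
```

```bash
python3 -c "
from workcell import env
print(env.job_done(), env.state()['time_s'])"
```

```text
the job is handed in; nothing more can be done
the job is handed in; nothing more can be done
```

I clamped the module, cranked the deck to 60° and handed the job in at about 18.5 s, with the gripper clear of everything. No verdict was given.

**What I did**
- I took the smaller orange stud from the rack and dropped it into the T-slot; it seated without catching.
- I slid it along until the module stopped hard, pushing with about 18 N.
- I gave it a quarter turn under light push and let go.
- I cranked the deck from 0° to 60° by the grip, let go and lifted away.

**Last checks** (from the final wrist picture, in deck coordinates)
- **Deck angle:** the slot end lines up with the long 60° tick. The arm read 60.7° just before I let go.
- **Module:** its rear edge is at x = 24.8 to 25.1 mm; 25 mm is fully home.
- **Lock:** the wing stands 90.3° to the slot, so the T-head lies across it.
- **Snugness:** the hub's rear edge puts the stud at x = 6.6 mm; 7 mm is snug.

**What disagreed:** the wing's top face read x = 4.6 mm, about 2.4 mm short of snug. An earlier picture, before cranking, also put the hub centre about 2 mm short. I put this down to camera bias with height, since the fence's top edge reads about 2 mm short too, though a small lean or gap can't be ruled out. The arm was still pressing the stud towards the module with about 9 N just before release, with the tool near x = 7 mm. I therefore left it without a further nudge.

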